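# Seat a ring lap on its drive pin

## Robot

A 7-joint arm with a two-finger parallel gripper is mounted at the origin on the work surface. World frame = base frame: x ahead of the robot, y to its left, z up, the work surface at z = 0. Lengths are in m, angles in rad, forces in N, time in s.
With the tool pointing down it reaches from about 0.35 to 0.9 m from the base axis. Payload 19.9 kg.
Tool frame: the origin (TCP) lies midway between the tips of the shut fingers; the grasp point (between the pads) lies grip_point_offset behind it (grip_point_offset is the distance from the TCP to the grasp point, in m); z points along the fingers, y is the line along which they close (so a half turn about z gives the same grasp; the last joint's range is limited). The gripper opens to 85 mm and grips with 20 to 120 N. Pads are 22 mm wide; open, the fingers measure 114 mm over their backs; the gripper's body (76 mm by 85 mm) begins 54 mm behind the grasp point. The pads swing forward as they close: fully open they stand 13 mm farther back than shut.
Start: joints at [-0.042, 0.417, -0.01, 1.614, 0.005, 1.111, -0.053], TCP at [0.625, 0, 0.231] pointing down, gripper open.
Joint ranges: [-2.81, 2.81], [-0.39, 2.02], [-1.27, 1.25], [0.06, 2.57], [-1.19, 4.33], [0.19, 2], [-2.82, 2.82]. Speed limits (rad/s): [1.89, 1.89, 2.39, 2.39, 3.01, 3.01, 3.01].

## Interface

Orientations are given as a unit quaternion [w, x, y, z].
In Python, from station import get_obs, snapshot, sign_off, trace, grip_point_offset gives the robot as it stands. The module is installed in compiled form; this text tells all that it offers.
- The arm moves only by the tool jog_arm, never from a script. Its arguments are lists of equal length, an entry for each row: "translation": the shift along the tool's x, y, z in units of 0.025 m (1.0 is 0.025 m), a list of three; "delta_rot": the turn, a rotation vector about the tool's x, y, z in units of 0.15 rad (1.0 is 0.15 rad), a list of three; "gripper": the opening, from -1 (shut) to 1 (fully open), so that 0 is half open. In form: {"translation": [[dx, dy, dz], ...], "delta_rot": [[wx, wy, wz], ...], "gripper": [gripper, ...]}. A call has 1 to 20 rows; each row shifts and turns the commanded pose from where the row before left it, along the tool's axes as they then stand; what a row does not reach is not made up. A row lasts 1/8 s, in which the tool goes at most 62.5 mm and 10.7 degrees, less where a joint would pass 70% of its speed; a pose out of reach is approached as far as the arm can. A call with a number of a shift or a turn outside -1 to 1 is refused whole. A call with a gripper value outside its range is refused whole. The fingers move at their own pace and stop on an object; "newtons" is the grip in N (left out, the last holds). Time passes only in rows, so rows that do not move let the fingers close. It gives the time, the measured TCP pose, the force, the opening and the grip force at its end, in the units of the state.
- get_obs(): the state, without advancing time (a new reading comes with each control period).
- snapshot(name): name is "scene" or "side" or "wrist"; returns a dict with "img" (384x512x3 uint8, red, green, blue), "range_z" (384x512 float32, m along the optical axis (not along the pixel's ray), 0 where there is no reading), "fov_y" (degrees; the focal length in pixels is half the picture's height over the tangent of half this angle, whatever the lens; pixels are square), "cx", "cy" (the principal point, pixels), "position" and "attitude" of the camera in the world. Camera axes: x right, y up, looking along -z (the intrinsics and any distortion apply to the point x, -y, -z); pixel columns grow to the right and rows downward; lengths in m; the calibration is good to about 2 mm. A picture is of the moment at which its call begins.
- sign_off(): hands the job in; it is judged then, once.
Trained networks look in the newest picture that a camera, given by its name, has taken for a name from the list of things; names that differ only in an ending like _2 or _b are one class to them, and where a whole thing is asked for, a point or a joint stands for the part that bears it (a point fixed in the world has none). Each returns a list of dicts, best first, with "conf" (0 to 1); they miss things now and then, are a little off and sometimes report something else, mostly with a low value. They report only what shows in the picture. A call takes as long as a camera call.
- trace(camera, thing): "region" (384x512 bool, what is visible of it) and "uv" ([column, row] in pixels, amid what is visible of it).
The state is a dict: "time": time; "qpos": joint angles; "qd": joint speeds; "joint_torque": joint torques, N m; "ee_pos": TCP position; "eef_rot": TCP orientation; "contact_force": force on the tool from outside, world axes, zero at the start; "moment": the same for the moment, N m; "finger_gap": finger opening in m; "grip_force": force on a finger pad.
Only numpy, scipy, OpenCV 4.12 (cv2) and the standard library are available. Lean on these libraries where they do the work, as an engineer would, in place of code of your own. Each camera call takes 0.05 s, during which the arm holds its last target. There are 200 camera calls.

## Task

On the jeweller's bench grinder, the ring-shaped lap has been dropped over the spindle but is riding up on the platen's drive pin. Turn the lap with a fingertip until the notch in its rim stands over the pin, then press it down with the fingertips until it sits fully home, flat on the platen. Do not pull the lap up or take it off, and leave the other things on and around the machine where they are.

Things in the scene. Friction and masses are not known exactly. Their poses are not given: they have to be found in the camera images.
- lap_machine: The bench grinder, fixed: pale grey housing 270 x 345 mm, deck 80 mm above the bench; origin at bench height under the spindle, long side along its y. A low black pan, 258 mm across, rim 93 mm above the bench, surrounds the platen. On the deck, at its -y end, 170 to 200 mm from the spindle, stand a tool-rest post (top 153 mm above the bench), a speed knob and a switch, all fixed.
- platen: Steel plate under the lap, 216 mm across, with the spindle stub and the drive pin; it never turns. Origin at the centre of its flat top face (97 mm above the bench), x towards the pin; it may point any way.
- spindle_top (a point): Centre of the top end of the upright spindle (fixed steel stub, 16 mm diameter), on the axis about which the lap turns, 32 mm above the platen's top face.
- pin (a point): Top of the drive pin, 88 mm from the spindle axis, over the lap's rim circle. The pin is a stout dark steel dog fixed to the platen: 12 mm wide, 24 mm long radially (from 80 to 104 mm from the axis), 9 mm high, with a rounded top. Its inner third lies under the lap's rim (or in the notch when home); the rest shows from above outside the rim.
- notch (a point): Point on the lap that belongs over the pin: in the middle of the notch's mouth, 88 mm from the spindle axis, level with the lap's top face. The notch, the only one in the rim, is 16 mm wide, 10 mm deep radially and cut right through. With the lap home this point is straight above that of the pin, 1 mm higher.
- hub_top (a point): Centre of the top of the lap's hub, on the spindle axis, 4 mm above the lap's top face and 14 mm above its underside. The lap is a level wheel, 176 mm across, 10 mm thick, 0.3 to 0.6 kg: aluminium hub (radius 24 mm, with a boss of radius 17.5 mm standing 4 mm up), three spokes, and a dark grey abrasive rim band from radius 56 to 88 mm.
- spoke (a point): Middle of the spoke that points at the notch, on the lap's top face, 40 mm from the axis. Three spokes, 120 degrees apart, each 28 degrees wide, from radius 24 to 56 mm (12 mm wide at the hub, 27 mm at the band). Between them are three windows of 92 degrees, open down to the platen: a shut fingertip let in 6 to 12 mm below the lap's top face can push a spoke round. Any part of the lap can be pressed.
- lap_turn (a joint): Angle of the lap about the spindle in rad, counter-clockwise from above, no stops: 0 or a whole turn when the notch is exactly over the pin, 0.9 to 5.4 at the start. An O-ring on the spindle drags (about 0.07 N m), so the lap stays where it is left.
- lap_drop (a joint): How far the lap has gone down the spindle, m: 0 at the start (resting on the pin, underside 9 mm above the platen), 0.009 fully home on the platen, negative if pulled up. The O-ring holds it at any height: even with the notch over the pin it does not drop by itself but needs a push of some 4 to 6 N. Unless the notch is within about 3 degrees of the pin, the pin stops it, giving 1 to 3 mm under a hard push.
- compound_bar: Bystander: dull green bar of polishing compound, 100 x 42 x 30 mm, lying loose on the bench; origin at the centre of its underside, x along its length.
- drip_bottle: Bystander: white plastic bottle with black cap, 48 mm diameter, 100 mm tall, standing loose on the bench; origin at the centre of its underside.
- graver: Bystander: engraver's hand tool lying loose on the bench, wooden mushroom handle (30 mm) and steel blade, about 140 mm long along its x; origin at bench height, near the middle.
- loupe: Bystander: small black eye loupe, 35 mm diameter, 30 mm tall, standing loose on the machine's deck beside the pan; origin at the centre of its underside.

How it is judged:
By the outcome, as a careful person would: the job done as asked, in the order asked, and still so for the second after the job is handed in, with the robot touching nothing.
It also fails if it takes over 48 s, if anything falls off the work surface, if the arm or the gripper's body presses on something with over 40 N, if the wrist force passes 120 N, or if a joint passes its speed limit or range.

## Working session

There is one attempt and no reset: what is moved stays moved. The work goes in short steps, Python scripts to look and compute and a tool call to move; the robot and the scene stay as the last step left them, time stands still between calls to the robot, and variables do not carry over. Pictures are saved under pics/ and viewed, at most 10 in all, crops included, and the job is handed in when it is done.

Besides the shell and the picture viewer there is one more tool, called after "Request:" as name(argument=value, ...) on one line, values as JSON. jog_arm: Moves the arm, as the interface text tells. Its arguments: {"type":"object","properties":{"translation":{"type":"array"},"delta_rot":{"type":"array"},"gripper":{"type":"array"},"newtons":{"type":"number"}},"required":["translation","delta_rot","gripper"]}

```bash
mkdir -p pics; cat > h.py <<'E'
import numpy as np, cv2
from scipy.spatial.transform import Rotation as R
from station import get_obs, snapshot, sign_off, trace, grip_point_offset
def rot(q): return R.from_quat([q[1],q[2],q[3],q[0]]).as_matrix()
def world(s,u,v,z=None):
    f=192/np.tan(np.radians(s['fov_y'])/2)
    A=np.array(s['attitude']); A=rot(A) if A.size==4 else A.reshape(3,3)
    u=np.asarray(u,float);v=np.asarray(v,float)
    d=np.stack([(u-s['cx'])/f,-(v-s['cy'])/f,-np.ones_like(u)],-1)@A.T
    p=np.array(s['position'])
    if z is None: t=s['range_z'][np.round(v).astype(int),np.round(u).astype(int)]
    else: t=(z-p[2])/d[...,2]
    return p+d*np.asarray(t)[...,None]
def save(s,n): cv2.imwrite('pics/'+n,s['img'][...,::-1])
E
python3 - <<'E'
from h import *
print(get_obs(),grip_point_offset)
ims=[]
for c in ['scene','side','wrist']:
    s=snapshot(c); save(s,c+'0.png'); print(c,{k:s[k] for k in s if k not in('img','range_z')})
    for t in ['spindle_top','pin','notch','hub_top','spoke','loupe','platen']:
        for r in trace(c,t)[:2]:
            u,v=r['uv']; print(t,round(r['conf'],2),np.round(r['uv']),world(s,u,v).round(3))
E
```

```text
{'time': 0.0, 'qpos': array([-0.04148169,  0.41795659, -0.01033835,  1.61418413,  0.00465816,
        1.11071594, -0.05297618]), 'qd': array([-6.33053810e-04, -1.77596481e-04, -1.16119960e-03,  1.11487109e-03,
        1.93583815e-05, -1.15039979e-03,  6.00728310e-04]), 'joint_torque': array([ 3.43503270e-04, -8.64444852e+01,  6.79280274e-01, -4.34903777e+01,
        1.92400004e-02,  7.37222959e-03,  1.31192037e-04]), 'ee_pos': array([6.24641151e-01, 9.87162737e-06, 2.30666770e-01]), 'eef_rot': array([-4.23794322e-04,  7.07096918e-01,  7.07116372e-01, -4.52583014e-04]), 'contact_force': array([0.46338549, 0.83826408, 0.28477676]), 'moment': array([-0.00612841, -0.01207633,  0.04574921]), 'grip_force': 0.0, 'finger_gap': 0.08514535148793159} 0.0187
scene {'fov_y': 46.47129650993013, 'cx': 255.2199916479906, 'cy': 188.68467678505075, 'position': array([ 1.32305199, -0.36748939,  0.80971225]), 'attitude': array([0.78107278, 0.35694212, 0.20958843, 0.46753644])}
spindle_top 0.97 [217. 192.] [ 0.59  -0.069  0.114]
pin 0.7 [213. 188.] [ 0.576 -0.072  0.115]
notch 0.91 [213. 184.] [ 0.567 -0
[... 603 characters left out ...]
hub_top 0.83 [251. 214.] [ 0.545 -0.068  0.119]
spoke 0.65 [255. 217.] [ 0.551 -0.079  0.115]
loupe 0.51 [283. 268.] [ 0.551 -0.24   0.105]
platen 0.97 [257. 222.] [ 0.556 -0.081  0.098]
wrist {'fov_y': 67.1745008343571, 'cx': 253.41244772681347, 'cy': 191.6248501553959, 'position': array([0.62475935, 0.06532865, 0.37398892]), 'attitude': array([ 9.91547579e-01, -1.29743090e-01, -1.12439516e-04, -3.42393845e-04])}
spindle_top 0.89 [197. 223.] [ 0.567 -0.041  0.097]
pin 0.58 [195. 222.] [ 0.565 -0.04   0.098]
notch 0.82 [195. 230.] [ 0.569 -0.041  0.117]
hub_top 0.66 [191. 229.] [ 0.565 -0.04   0.116]
spoke 0.74 [187. 231.] [ 0.561 -0.043  0.116]
platen 0.84 [192. 221.] [ 0.562 -0.04   0.097]
```

View pics/wrist0.png

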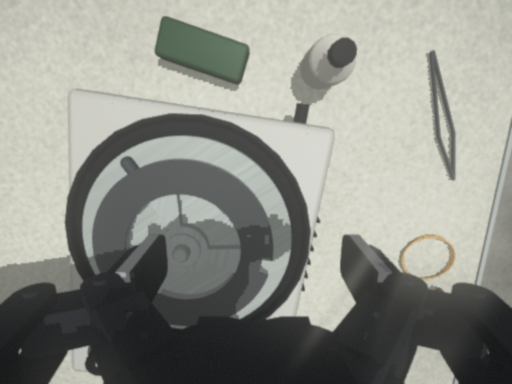

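View pics/side0.png

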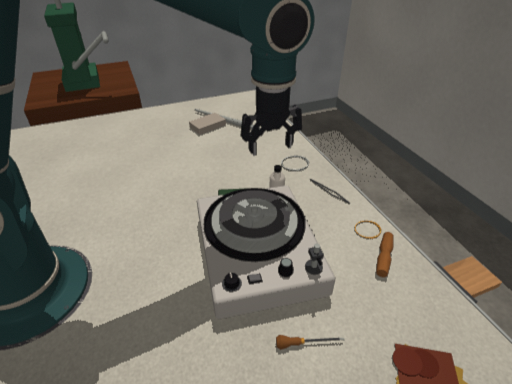

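View pics/scene0.png

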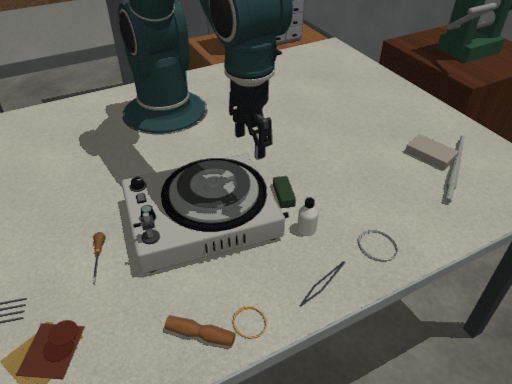

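The wrist view shows the pin at about (128,162) and the spindle at about (182,252). The notch is probably near (260,243), but the fingers hide part of the lap. I'll shut the gripper, back off and look again.

Request:
jog_arm(translation=[[-0.85,-0.25,-0.25],[-0.85,-0.25,-0.25],[-0.85,-0.25,-0.25],[-0.85,-0.25,-0.25],[-0.85,-0.25,-0.25],[-0.85,-0.25,-0.25],[-0.85,-0.25,-0.25],[-0.85,-0.25,-0.25],[0,0,0],[0,0,0],[0,0,0]], delta_rot=[[0,0,0],[0,0,0],[0,0,0],[0,0,0],[0,0,0],[0,0,0],[0,0,0],[0,0,0],[0,0,0],[0,0,0],[0,0,0]], gripper=[-1,-1,-1,-1,-1,-1,-1,-1,-1,-1,-1])

```text
time: 2.58
ee_pos: [0.575, -0.1694, 0.2811]
eef_rot: [-0.0, 0.707, 0.707, -0.0]
contact_force: [0.4, -0.6, 0.5]
finger_gap: -0.0001
grip_force: 0.0
```

```bash
python3 - <<'E'
from h import *
s=snapshot('wrist'); np.savez('w1.npz',**s)
cv2.imwrite('pics/w1.png',cv2.resize(s['img'][...,::-1],(796,597),interpolation=cv2.INTER_CUBIC))
for t in ['spindle_top','pin','notch','hub_top','spoke','platen','lap_machine']:
    for r in trace('wrist',t)[:1]:
        m=r['region']; v,u=np.nonzero(m); P=world(s,u,v); print(t,r['conf'],np.round(r['uv']),m.sum(),np.median(P,0).round(3),P.min(0).round(3),P.max(0).round(3))
E
```

```text
spindle_top 0.8 [235.  77.] 30008 [ 0.557 -0.067  0.115] [ 0.442 -0.169  0.079] [0.665 0.011 0.424]
notch 0.55 [230.  75.] 17128 [ 0.552 -0.065  0.116] [ 0.468 -0.149  0.095] [0.645 0.005 0.424]
hub_top 0.66 [228.  76.] 17626 [ 0.552 -0.066  0.116] [ 0.463 -0.152  0.095] [0.649 0.006 0.424]
spoke 0.85 [224.  78.] 17613 [ 0.552 -0.066  0.116] [ 0.461 -0.153  0.095] [0.649 0.006 0.424]
platen 0.95 [233.  76.] 30082 [ 0.557 -0.067  0.115] [ 0.448 -0.169  0.081] [0.664 0.007 0.424]
lap_machine 0.9 [217. 179.] 24816 [ 0.532 -0.178  0.081] [ 0.385 -0.336 -0.002] [0.73  0.038 0.424]
```

View pics/w1.png

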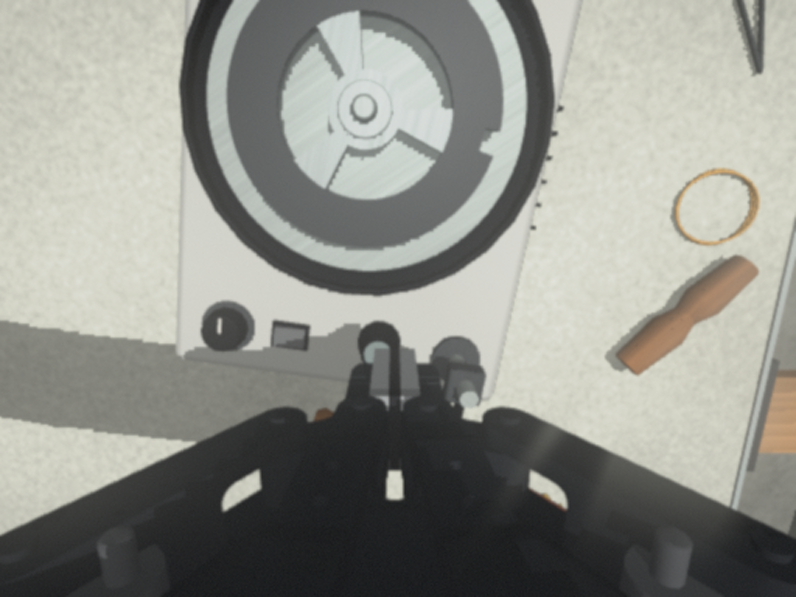

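The notch shows at about (490,142), i.e. native (315,91), on the +x side. The spindle is at native (234,69), and the rest of the lap is clear. Next I compute the centre and the angles.

```bash
python3 - <<'E'
from h import *
s=dict(np.load('w1.npz'))
k=512/796
c=world(s,364*k,107*k,.129); n=world(s,488*k,143*k,.116)
print('c',c,'notch',n,np.linalg.norm((n-c)[:2]),np.degrees(np.arctan2(*(n-c)[1::-1])))
# rim outer edge by depth: band pixels z~.116
V,U=np.mgrid[0:384,0:512]; P=world(s,U.ravel(),V.ravel()); 
m=(abs(P[:,2]-.116)<.005)&(np.hypot(*(P-c)[:,:2].T)<.1)&(np.hypot(*(P-c)[:,:2].T)>.05)
Q=P[m]; print(np.median(Q[:,2])); a=np.arctan2(*(Q-c)[:,1::-1].T); r=np.hypot(*(Q-c)[:,:2].T)
E=[]
for b in np.arange(-180,180,4):
    w=abs(np.degrees(a)-b-2)<2
    if w.sum()>10: i=np.where(w)[0][np.argmax(r[w])]; E.append(Q[i]);print(int(b),r[w].max().round(3),end=' ')
E=np.array(E); sol=np.linalg.lstsq(np.c_[2*E[:,:2],np.ones(len(E))],(E[:,:2]**2).sum(1),rcond=None)[0]; print('\nfit',sol[:2],np.sqrt(sol[2]+sol[:2]@sol[:2]))
import cv2
w=cv2.imread('pics/wrist0.png')
f=192/np.tan(np.radians(67.1745)/2)
s0=dict(fov_y=67.1745008343571,cx=253.41244772681347,cy=191.6248501553959,position=[0.62475935,0.06532865,0.37398892],attitude=[ 9.91547579e-01,-1.29743090e-01,-1.12439516e-04,-3.42393845e-04])
c0=world(s0,182,252,.129); p=world(s0,129,163,.106); print(c0,p,np.hypot(*(p-c)[:2]),np.degrees(np.arctan2(*(p-c)[1::-1])),np.degrees(np.arctan2(*(p-c0)[1::-1])))
E
```

```text
c [ 0.55651596 -0.06207721  0.129     ] notch [ 0.63585164 -0.08193969  0.116     ] 0.08178428432528001 -14.05565661582846
0.11607115648335306
-180 0.089 -176 0.088 -172 0.088 -168 0.088 -164 0.088 -160 0.088 -156 0.088 -152 0.088 -148 0.088 -144 0.088 -140 0.088 -136 0.088 -132 0.088 -128 0.088 -124 0.088 -120 0.088 -116 0.088 -112 0.088 -108 0.088 -104 0.088 -100 0.087 -96 0.087 -92 0.087 -88 0.087 -84 0.087 -80 0.087 -76 0.087 -72 0.087 -68 0.087 -64 0.087 -60 0.087 -56 0.087 -52 0.087 -48 0.087 -44 0.087 -40 0.087 -36 0.087 -32 0.087 -28 0.087 -24 0.087 -20 0.087 -16 0.077 -12 0.077 -8 0.087 -4 0.088 0 0.087 4 0.087 8 0.088 12 0.088 16 0.088 20 0.088 24 0.088 28 0.088 32 0.088 36 0.088 40 0.088 44 0.088 48 0.083 52 0.078 56 0.074 60 0.072 64 0.069 68 0.067 72 0.065 76 0.064 80 0.063 84 0.062 88 0.062 92 0.062 96 0.063 100 0.064 104 0.065 108 0.067 112 0.069 116 0.071 120 0.074 124 0.078 128 0.082 132 0.089 136 0.088 140 0.089 144 0.089 148 0.089 152 0.089 156 0.089 160 0.089 164 0.089 168 0.088 172 0.088 176 0.088 
fit [ 0.5556499  -0.06857773] 0.08356103094457505
[ 0.55845492 -0.05785913  0.129     ] [0.50855934 0.02173985 0.106     ] 0.09656674933129467 119.77638395427648 122.08100107128045
```

Request:
jog_arm(translation=[[0.8,-0.47,0.8],[0.83,-0.47,0.9],[0.83,-0.47,0.9],[0.83,-0.47,0.9],[0.85,-0.48,0.9],[0,0,0],[0,0,0],[0,0,0],[0,0,0],[0,0,0],[0,0,0],[0,0,0],[0,0,0],[0,0,0],[0,0,0],[0,0,0],[0,0,0]], delta_rot=[[0,0,0],[0,0,0],[0,0,0],[0,0,0],[0,0,0],[0,0,0.99],[0,0,0.99],[0,0,0.99],[0,0,0.99],[0,0,0.99],[0,0,0.99],[0,0,0.99],[0,0,0.99],[0,0,0.99],[0,0,0.99],[0,0,0],[0,0,0]], gripper=[-1,-1,-1,-1,-1,-1,-1,-1,-1,-1,-1,-1,-1,-1,-1,-1,-1])

```text
time: 5.1
ee_pos: [0.516, -0.0664, 0.1713]
eef_rot: [0.0, 0.999, 0.045, -0.0]
contact_force: [-0.7, 1.2, 0.3]
finger_gap: 0.0001
grip_force: 0.0
```

```bash
python3 - <<'E'
from h import *
o=get_obs(); print(o['qpos'].round(2),o['ee_pos'],rot(o['eef_rot']).round(3).tolist())
s=snapshot('wrist'); np.savez('w2.npz',**s)
cv2.imwrite('pics/w2.png',cv2.resize(s['img'][...,::-1],(796,597),interpolation=cv2.INTER_CUBIC))
E
```

```text
[-0.15  0.31  0.27  1.94 -0.1   0.91 -1.32] [ 0.51601429 -0.06639428  0.17130246] [[0.996, 0.089, -0.0], [0.089, -0.996, -0.0], [-0.0, 0.0, -1.0]]
```

View pics/w2.png

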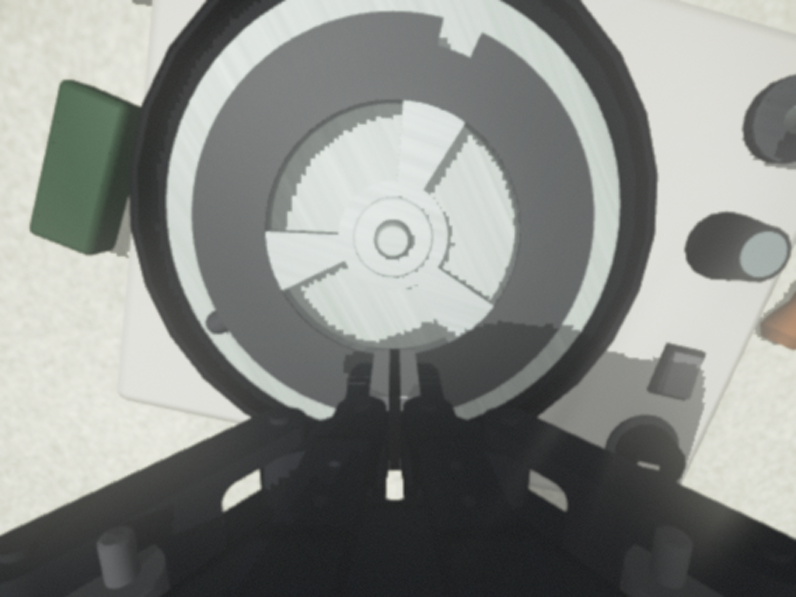

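The pin is at (217,321), the notch at (461,38) and the spindle at (393,240). The finger stands over the window whose far edge is the lower-right spoke.

```bash
cat > m.py <<'E'
from h import *
def meas(f,c,p,n,k=512/796):
    s=dict(np.load(f)); C=world(s,c[0]*k,c[1]*k,.129)
    A=[]
    for q,z in ((p,.105),(n,.116)):
        w=world(s,q[0]*k,q[1]*k,z); d=(w-C)[:2]; A.append(np.degrees(np.arctan2(d[1],d[0]))); print(w.round(4),np.hypot(*d).round(4),A[-1].round(1))
    print('C',C.round(4),'need ccw',(A[0]-A[1])%360)
E
python3 -c "
from m import *
meas('w2.npz',(393,240),(216,322),(460,42))"
```

```text
[0.5053 0.0203 0.105 ] 0.0967 121.7
[ 0.6348 -0.0817  0.116 ] 0.0812 -14.0
C [ 0.556 -0.062  0.129] need ccw 135.64811914958108
```

Request:
jog_arm(translation=[[0,0,0.8],[0,0,0.8],[0,0,0.5],[0,0,0.43],[0,0,0],[0,0,0]], delta_rot=[[0,0,0],[0,0,0],[0,0,0],[0,0,0],[0,0,0],[0,0,0]], gripper=[-1,-1,-1,-1,-1,-1])

```text
time: 5.9
ee_pos: [0.5163, -0.0666, 0.1085]
eef_rot: [0.0, 0.999, 0.043, 0.0]
contact_force: [0.0, -0.4, 0.6]
finger_gap: 0.0
grip_force: 0.0
```

Request:
jog_arm(translation=[[0.02,0.24,0],[0.02,0.24,0],[0.02,0.24,0],[0.02,0.24,0],[0.02,0.24,0],[0.02,0.24,0],[0.02,0.24,0],[0.02,0.24,0],[0,0,0]], delta_rot=[[0,0,-1],[0,0,-1],[0,0,-1],[0,0,-1],[0,0,-1],[0,0,-1],[0,0,-1],[0,0,-1],[0,0,0]], gripper=[-1,-1,-1,-1,-1,-1,-1,-1,-1])

```text
time: 7.02
ee_pos: [0.5458, -0.1015, 0.1088]
eef_rot: [0.001, 0.801, 0.599, 0.001]
contact_force: [2.5, 0.8, 4.8]
finger_gap: -0.0001
grip_force: 2.3
```

```bash
cat > st.py <<'E'
from h import *
o=get_obs(); d=np.array(o['ee_pos'])[:2]-[.556,-.062]; M=rot(o['eef_rot'])
print('r',np.hypot(*d),'ang',np.degrees(np.arctan2(d[1],d[0]))%360,'yaw x',np.degrees(np.arctan2(M[1,0],M[0,0])),'z',o['ee_pos'][2],o['contact_force'].round(1))
E
python3 st.py
```

```text
r 0.04080507402833692 ang 255.56174607177263 yaw x 73.62449360818492 z 0.10882331374938821 [2.5 0.8 4.8]
```

Request:
jog_arm(translation=[[0.02,0.24,0],[0.02,0.24,0],[0.02,0.24,0],[0.02,0.24,0],[0.02,0.24,0],[0.02,0.24,0],[0.02,0.24,0],[0,0,0]], delta_rot=[[0,0,-1],[0,0,-1],[0,0,-1],[0,0,-1],[0,0,-1],[0,0,-1],[0,0,-1],[0,0,0]], gripper=[-1,-1,-1,-1,-1,-1,-1,-1])

```text
time: 8.02
ee_pos: [0.5844, -0.0915, 0.1085]
eef_rot: [0.001, 0.394, 0.919, 0.0]
contact_force: [1.0, 0.9, 5.0]
finger_gap: -0.0001
grip_force: 2.8
```

```bash
python3 st.py; python3 - <<'E'
from h import *
s=snapshot('wrist'); np.savez('w3.npz',**s)
cv2.imwrite('pics/w3.png',cv2.resize(s['img'][...,::-1],(796,597),interpolation=cv2.INTER_CUBIC))
E
```

```text
r 0.04100442900011117 ang 313.9088907152378 yaw x 133.61505153958407 z 0.10847973066941814 [1.  0.9 5. ]
```

View pics/w3.png

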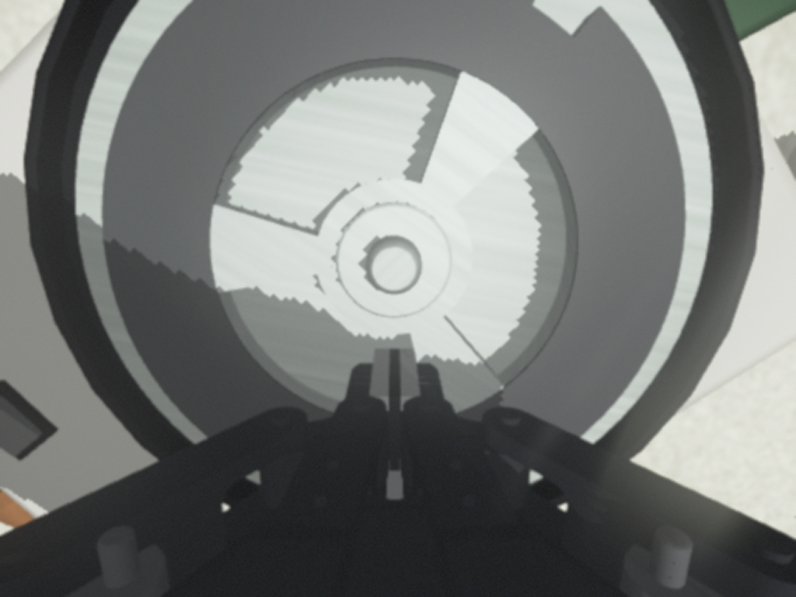

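The notch's inner edge runs from about (535,5) to (573,34), so its middle is near (554,20). The spindle is at (393,265), and the finger is against the spoke.

```bash
python3 - <<'E'
from m import *
meas('w3.npz',(393,265),(393,200),(554,20))
s=dict(np.load('w3.npz')); k=512/796
C=world(s,393*k,265*k,.129)
for e in ((215,206),(318,234),(505,385),(447,318),(459,72),(538,130)):
    w=world(s,e[0]*k,e[1]*k,.116); d=(w-C)[:2]; print(e,np.hypot(*d).round(4),np.degrees(np.arctan2(d[1],d[0])).round(1))
E
```

```text
[ 0.5438 -0.0492  0.105 ] 0.0164 133.6
[0.5422 0.0149 0.116 ] 0.0771 99.6
C [ 0.5551 -0.0611  0.129 ] need ccw 33.97413374534845
(215, 206) 0.0547 -152.6
(318, 234) 0.0235 -153.6
(505, 385) 0.0562 -5.6
(447, 318) 0.0258 -5.3
(459, 72) 0.0544 114.1
(538, 130) 0.0548 85.1
```

Request:
jog_arm(translation=[[0.01,0.2,0],[0.01,0.2,0],[0.01,0.2,0],[0,0,0],[0,0,0],[0,-0.25,0],[0,0,0],[0,0,-0.8],[0,0,-1],[0,0,-1],[0,0,-0.6],[0,0,0]], delta_rot=[[0,0,-0.8],[0,0,-0.8],[0,0,-0.8],[0,0,0],[0,0,0],[0,0,0],[0,0,0],[0,0,0],[0,0,0],[0,0,0],[0,0,0],[0,0,0]], gripper=[-1,-1,-1,-1,-1,-1,-1,-1,-1,-1,-1,-1])

```text
time: 9.57
ee_pos: [0.5906, -0.0852, 0.1942]
eef_rot: [0.001, 0.221, 0.975, -0.0]
contact_force: [1.2, -0.6, -0.3]
finger_gap: -0.0005
grip_force: 0.0
```

```bash
python3 st.py; python3 - <<'E'
from h import *
s=snapshot('wrist'); np.savez('w4.npz',**s)
cv2.imwrite('pics/w4.png',cv2.resize(s['img'][...,::-1],(796,597),interpolation=cv2.INTER_CUBIC))
E
```

```text
r 0.041655214055810755 ang 326.2162031757297 yaw x 154.4484031612796 z 0.19422159877937006 [ 1.2 -0.6 -0.3]
```

View pics/w4.png

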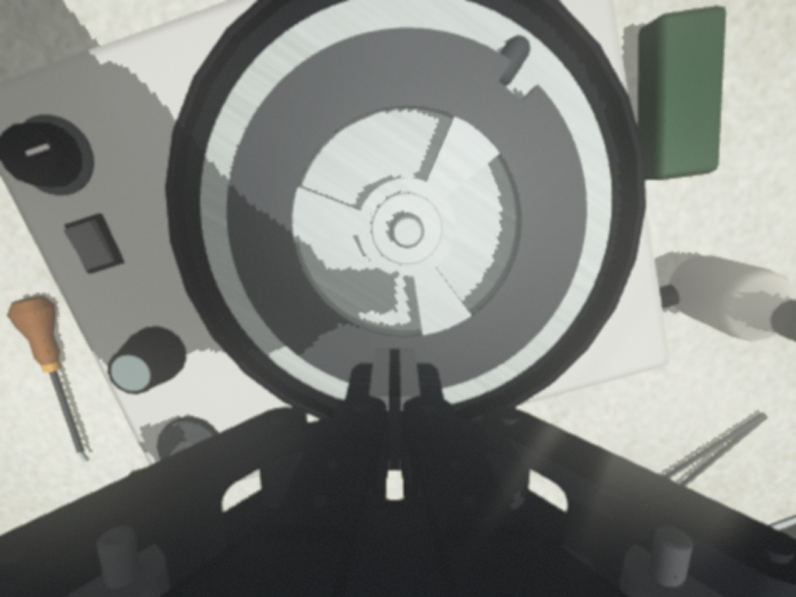

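The pin, near (515,58), stands in the notch but left of its middle, so the lap needs a few more degrees CCW. I'll measure it closely.

```bash
python3 - <<'E'
from h import *
s=dict(np.load('w4.npz')); cv2.imwrite('pics/w4c.png',cv2.resize(s['img'][10:80,300:380,::-1],(800,700))[:600])
C=world(s,407*512/796,230*512/796,.129); print(C)
V,U=np.mgrid[0:384,0:512]; P=world(s,U.ravel(),V.ravel(),.116); d=(P-C)[:,:2]; r=np.hypot(*d.T);a=np.degrees(np.arctan2(d[:,1],d[:,0])); g=s['img'].mean(2).ravel()
Z=world(s,U.ravel(),V.ravel())[:,2]
for r0 in (.0805,.083,.0855):
  print(r0)
  for b in np.arange(106,136,1.5):
    w=(abs(a-b)<.75)&(abs(r-r0)<.0015); print(b,w.sum(),g[w].mean().round(),Z[w].mean().round(4),end=' | ')
E
```

```text
[ 0.55532396 -0.06135196  0.129     ]
0.0805
106.0 14 123.0 0.1153 | 107.5 13 122.0 0.1323 | 109.0 14 123.0 0.1307 | 110.5 12 123.0 0.1151 | 112.0 15 132.0 0.1256 | 113.5 12 192.0 0.0971 | 115.0 12 201.0 0.0967 | 116.5 13 212.0 0.0972 | 118.0 15 211.0 0.0969 | 119.5 15 115.0 0.1029 | 121.0 13 97.0 0.1053 | 122.5 15 108.0 0.1092 | 124.0 14 120.0 0.115 | 125.5 15 120.0 0.1154 | 127.0 14 120.0 0.131 | 128.5 14 119.0 0.1154 | 130.0 15 119.0 0.1155 | 131.5 15 120.0 0.1154 | 133.0 15 119.0 0.115 | 134.5 13 119.0 0.1323 | 0.083
106.0 14 123.0 0.1156 | 107.5 15 122.0 0.115 | 109.0 12 122.0 0.1148 | 110.5 17 122.0 0.1149 | 112.0 15 136.0 0.1119 | 113.5 14 215.0 0.0974 | 115.0 16 219.0 0.097 | 116.5 16 219.0 0.097 | 118.0 13 214.0 0.0974 | 119.5 14 122.0 0.1027 | 121.0 16 101.0 0.1057 | 122.5 15 113.0 0.1103 | 124.0 15 120.0 0.1151 | 125.5 15 119.0 0.1151 | 127.0 14 119.0 0.1309 | 128.5 15 119.0 0.1153 | 130.0 15 119.0 0.1151 | 131.5 16 119.0 0.115 | 133.0 14 119.0 0.1152 | 134.5 15 119.0 0.1152 | 0.0855
106.0 14 128.0 0.115 | 107.5 15 126.0 0.1152 | 109.0 14 128.0 0.1152 | 110.5 16 126.0 0.1151 | 112.0 12 151.0 0.1115 | 113.5 15 216.0 0.0971 | 115.0 12 217.0 0.0975 | 116.5 15 217.0 0.0971 | 118.0 16 212.0 0.0974 | 119.5 14 123.0 0.1026 | 121.0 16 101.0 0.1055 | 122.5 15 112.0 0.1108 | 124.0 16 118.0 0.115 | 125.5 15 116.0 0.115 | 127.0 17 120.0 0.115 | 128.5 16 127.0 0.115 | 130.0 15 124.0 0.115 | 131.5 16 125.0 0.115 | 133.0 17 126.0 0.1281 | 134.5 15 123.0 0.1151 |
```

View pics/w4c.png

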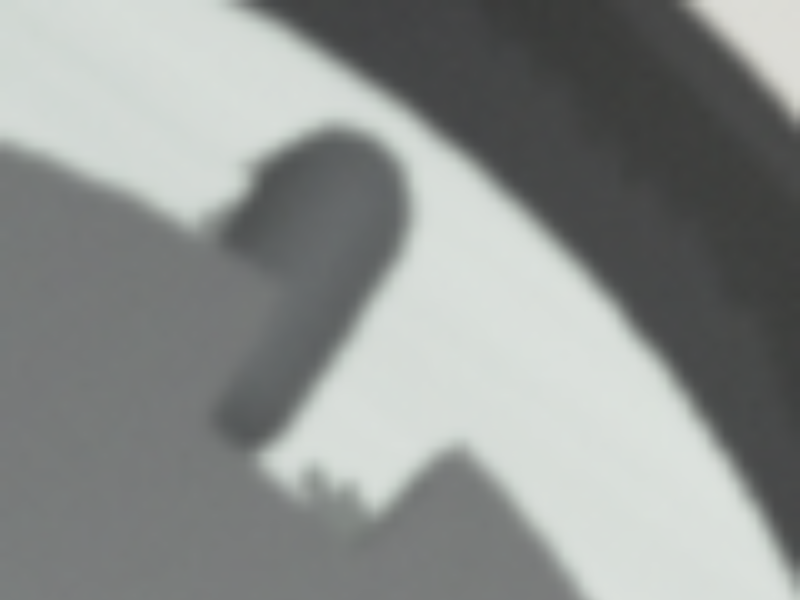

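```bash
python3 - <<'E'
from h import *
for f in ('w4.npz','w2.npz'):
  s=dict(np.load(f)); 
  V,U=np.mgrid[0:384,0:512]; C=np.array([.5555,-.0615])
  if f=='w4.npz': C=world(s,407*512/796,230*512/796,.129)[:2]
  else: C=world(s,393*512/796,240*512/796,.129)[:2]
  P=world(s,U.ravel(),V.ravel()); d=P[:,:2]-C; r=np.hypot(*d.T);a=np.degrees(np.arctan2(d[:,1],d[:,0])); g=s['img'].mean(2).ravel()
  w=(r>.0895)&(r<.102)&(abs(a-121)<9)&(P[:,2]>.1)&(P[:,2]<.11)
  tan=r[w]*np.sin(np.radians(a[w]-121)); print(f,w.sum(),'mean ang',a[w].mean(),np.median(a[w]),'tan',tan.min(),tan.max(),'z',P[w,2].max(),r[w].min(),r[w].max())
  for lo,hi in ((.09,.094),(.094,.098),(.098,.102)):
    q=w&(r>lo)&(r<hi); print(a[q].min(),a[q].max(),a[q].mean(),q.sum())
E
```

```text
w4.npz 254 mean ang 122.0215526828591 122.02647339303073 tan -0.004226627101728691 0.007458904064208039 z 0.10784004619985493 0.08965204064464127 0.10189329382441
118.38756612447226 125.61172723055572 122.0213567942833 85
118.46647631884946 125.47561469251063 122.07769183182691 97
118.66664398064852 125.07333693870058 122.14392942395392 67
w2.npz 133 mean ang 121.83936370545412 121.76819630795686 tan -0.003981678892423706 0.007651025998685565 z 0.10708806796162745 0.09334879219537798 0.10198705044654092
119.75840373200731 123.41551046918941 121.51017995198364 10
118.64504068262923 125.51668417139577 121.92803988480233 70
118.6975170276878 125.15626379715714 121.78435436546039 53
```

```bash
python3 - <<'E'
from h import *
s=dict(np.load('w4.npz')); k=512/796
C=world(s,407*k,230*k,.129)
for e in ((454,117),(427,179),(500,155),(300,187),(357,206),(422,335),(470,315),(438,266)):
    w=world(s,e[0]*k,e[1]*k,.116); d=(w-C)[:2]; print(e,np.hypot(*d).round(4),np.degrees(np.arctan2(d[1],d[0])).round(1))
g=cv2.GaussianBlur(s['img'].mean(2).astype(np.float32),(0,0),.5)
f=192/np.tan(np.radians(s['fov_y'])/2); A=rot(s['attitude'])
for r in (.080,.082,.084,.086):
  a=np.radians(np.arange(106,130,.25)); p=np.c_[C[0]+r*np.cos(a),C[1]+r*np.sin(a),0*a+.116]-s['position']; c=p@A
  u=s['cx']+f*c[:,0]/-c[:,2]; v=s['cy']-f*c[:,1]/-c[:,2]
  I=cv2.remap(g,u.astype(np.float32)[None],v.astype(np.float32)[None],1).ravel(); 
  i=np.argmax(I>165); j=i+np.argmax(I[i:]<165); print(r,np.degrees(a[i]),np.degrees(a[j]),[int(x) for x in I[j+4::4]][:9])
E
```

```text
(454, 117) 0.0546 131.1
(427, 179) 0.0246 131.2
(500, 155) 0.0551 101.9
(300, 187) 0.0542 -136.0
(357, 206) 0.0258 -138.5
(422, 335) 0.0565 -16.8
(470, 315) 0.0558 10.8
(438, 266) 0.0251 14.0
0.08 113.0 119.0 [93, 95, 100, 116, 119, 120, 120, 120, 120]
0.082 112.75 119.0 [99, 101, 106, 117, 119, 119, 119, 119, 119]
0.084 112.5 119.0 [99, 101, 108, 118, 119, 119, 118, 119, 119]
0.086 112.25 119.0 [98, 101, 107, 115, 117, 116, 117, 120, 124]
```

Request:
jog_arm(translation=[[0,0,0.9],[0,0,1],[0,0,0.9],[0,0,0.63],[0,0,0],[0,0,0],[0.01,0.14,0],[0.01,0.14,0],[0,0,0],[0,0,0]], delta_rot=[[0,0,0],[0,0,0],[0,0,0],[0,0,0],[0,0,0],[0,0,0],[0,0,-0.5],[0,0,-0.5],[0,0,0],[0,0,0]], gripper=[-1,-1,-1,-1,-1,-1,-1,-1,-1,-1])

```text
time: 10.88
ee_pos: [0.5931, -0.0785, 0.1081]
eef_rot: [0.001, 0.148, 0.989, 0.0]
contact_force: [1.4, 0.8, 5.7]
finger_gap: 0.0
grip_force: 2.6
```

```bash
python3 st.py
```

```text
r 0.04061746716031289 ang 336.0927528376592 yaw x 162.9508714462101 z 0.10805928062587423 [1.4 0.8 5.7]
```

Request:
jog_arm(translation=[[0,-0.2,0],[0,0,0],[0,0,-0.8],[0,0,-1],[0,0,-1],[0,0,-0.6],[0,0,0],[0,0,0]], delta_rot=[[0,0,0],[0,0,0],[0,0,0],[0,0,0],[0,0,0],[0,0,0],[0,0,0],[0,0,0]], gripper=[-1,-1,-1,-1,-1,-1,-1,-1])

```text
time: 11.88
ee_pos: [0.5906, -0.0833, 0.1915]
eef_rot: [-0.001, 0.147, 0.989, -0.0]
contact_force: [-1.0, -0.2, 0.2]
finger_gap: -0.0002
grip_force: 0.0
```

```bash
python3 st.py; cat > an.py <<'E'
from h import *
import sys
s=snapshot('wrist'); np.savez(sys.argv[1]+'.npz',**s); zt=float(sys.argv[2])
C=np.array([.5555,-.0615])
f=192/np.tan(np.radians(s['fov_y'])/2); A=rot(s['attitude'])
def px(p): c=(p-s['position'])@A; return s['cx']+f*c[...,0]/-c[...,2], s['cy']-f*c[...,1]/-c[...,2]
a=np.radians(122); u,v=[int(x) for x in px(np.array([C[0]+.085*np.cos(a),C[1]+.085*np.sin(a),zt]))]
print(u,v); cv2.imwrite('pics/'+sys.argv[1]+'.png',cv2.resize(s['img'][max(v-30,0):v+30,max(u-40,0):u+40,::-1],(800,600),interpolation=cv2.INTER_CUBIC))
g=s['img'].mean(2).astype(np.float32)
for r in (.080,.082,.084,.086):
  a=np.radians(np.arange(110,133.1,.5)); U,V=px(np.c_[C[0]+r*np.cos(a),C[1]+r*np.sin(a),0*a+zt])
  print(r,[int(x) for x in cv2.remap(g,U.astype(np.float32)[None],V.astype(np.float32)[None],1).ravel()])
P=world(s,*np.meshgrid(np.arange(512),np.arange(384))).reshape(-1,3); d=P[:,:2]-C; r=np.hypot(*d.T);a=np.degrees(np.arctan2(d[:,1],d[:,0]))
w=(r>.0895)&(r<.102)&(abs(a-121)<9)&(P[:,2]>.1)&(P[:,2]<.11); print('pin',a[w].mean(), 'band z',np.median(P[(r>.06)&(r<.085),2]))
E
python3 an.py w5 .116
```

```text
r 0.04066195774148015 ang 328.3505130246506 yaw x 163.04421425802113 z 0.191503315611359 [-1.  -0.2  0.2]
348 56
0.08 [122, 121, 120, 117, 130, 176, 208, 214, 216, 218, 218, 218, 218, 218, 218, 217, 217, 213, 186, 133, 99, 94, 95, 99, 107, 116, 119, 120, 119, 120, 119, 119, 119, 119, 119, 119, 119, 119, 119, 119, 117, 118, 118, 118, 118, 118, 118]
0.082 [122, 121, 120, 116, 131, 176, 209, 217, 218, 217, 218, 218, 217, 217, 217, 217, 217, 211, 183, 127, 102, 98, 100, 103, 110, 117, 119, 118, 118, 118, 118, 118, 117, 117, 117, 118, 117, 118, 118, 118, 118, 118, 117, 118, 117, 118, 118]
0.084 [120, 120, 120, 120, 142, 188, 214, 219, 218, 218, 218, 218, 218, 217, 217, 217, 217, 213, 191, 138, 105, 99, 100, 104, 109, 117, 118, 118, 118, 118, 117, 119, 118, 118, 118, 117, 119, 117, 117, 117, 117, 117, 117, 117, 118, 117, 117]
0.086 [124, 122, 124, 139, 180, 209, 216, 216, 216, 216, 216, 216, 216, 216, 216, 216, 216, 215, 200, 150, 107, 98, 100, 104, 110, 116, 118, 118, 118, 118, 117, 117, 116, 116, 117, 118, 117, 118, 119, 119, 119, 120, 118, 119, 119, 119, 119]
pin 122.16696777677876 band z 0.11519127454047906
```

View pics/w5.png

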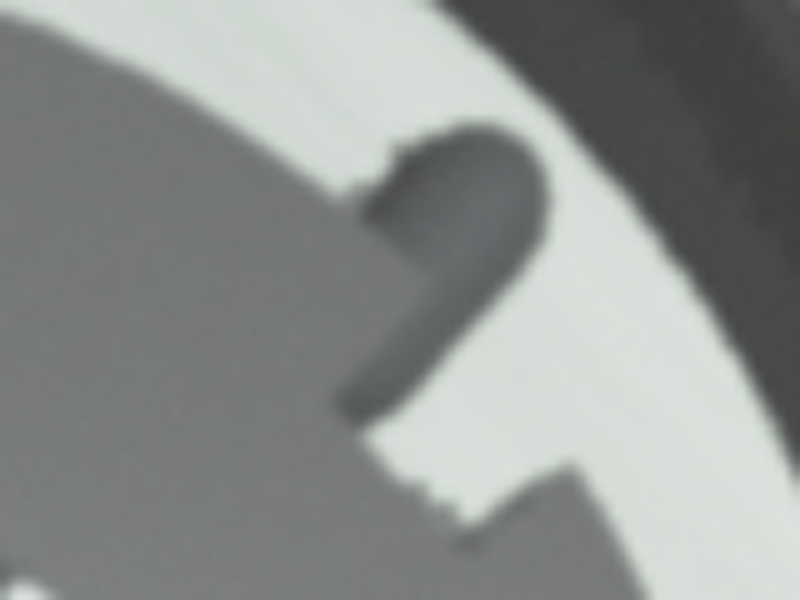

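The crop shows the pin still under the rim's left edge of the notch, so the lap did not keep this last turn. I'll write a depth-based spoke-angle measurement that works with the finger in contact, and check it on the saved frames.

```bash
cat > sp.py <<'E'
from h import *
import sys
def spoke(s,C=(.5555,-.0615)):
  P=world(s,*np.meshgrid(np.arange(512),np.arange(384))).reshape(-1,3); d=P[:,:2]-C; r=np.hypot(*d.T);a=np.degrees(np.arctan2(d[:,1],d[:,0]))%360
  out=[]
  w=(r>.030)&(r<.052)&(P[:,2]<.12)&(P[:,2]>.09); hi=P[:,2]>.109
  # fit phase: template of spokes +-14deg at c+120k
  best=[]
  cs=np.arange(80,140,.2)
  for c in cs:
    q=abs((a[w]-c+60)%120-60)<14; best.append((q==hi[w]).mean())
  best=np.array(best); k=best>=best.max()-.002
  zb=P[(r>.06)&(r<.085)&(P[:,2]<.13)&(P[:,2]>.1),2]
  return cs[k].mean().round(2),best.max().round(3),np.median(zb).round(4)
if __name__=='__main__':
  if sys.argv[1]=='x':
    for f in ('w2','w3','w4','w5'): print(f,spoke(dict(np.load(f+'.npz'))))
  else:
    s=snapshot('wrist'); np.savez(sys.argv[1]+'.npz',**s); print(spoke(s))
E
python3 sp.py x
```

```text
w2 (np.float64(106.4), np.float64(0.985), np.float64(0.1161))
w3 (np.float64(100.1), np.float64(0.969), np.float64(0.1154))
w4 (np.float64(117.4), np.float64(0.986), np.float64(0.1151))
w5 (np.float64(117.0), np.float64(0.985), np.float64(0.1148))
```

Request:
jog_arm(translation=[[0,0,0.9],[0,0,1],[0,0,0.9],[0,0,0.54],[0,0,0],[0,0,0]], delta_rot=[[0,0,0],[0,0,0],[0,0,0],[0,0,0],[0,0,0],[0,0,0]], gripper=[-1,-1,-1,-1,-1,-1])

```text
time: 12.68
ee_pos: [0.5913, -0.0833, 0.1093]
eef_rot: [0.0, 0.147, 0.989, -0.0]
contact_force: [0.3, -0.7, 0.1]
finger_gap: -0.0001
grip_force: 0.0
```

```bash
python3 st.py; python3 sp.py w6
```

```text
r 0.04120596902720166 ang 328.9462687286785 yaw x 163.05071908903636 z 0.10930845910803023 [ 0.3 -0.7  0.1]
(np.float64(116.8), np.float64(0.97), np.float64(0.1134))
```

Request:
jog_arm(translation=[[0,0.1,0],[0,0.1,0],[0,0,0]], delta_rot=[[0,0,-0.2],[0,0,-0.2],[0,0,0]], gripper=[-1,-1,-1])

```text
time: 13.1
ee_pos: [0.5926, -0.0782, 0.109]
eef_rot: [0.0, 0.117, 0.993, 0.0]
contact_force: [-0.2, -0.3, 0.3]
finger_gap: 0.0003
grip_force: 0.2
```

```bash
python3 st.py; python3 sp.py w7
```

```text
r 0.040035145684386916 ang 336.0960810246265 yaw x 166.54926726816922 z 0.10896194679960788 [-0.2 -0.3  0.3]
(np.float64(119.5), np.float64(0.975), np.float64(0.1134))
```

Request:
jog_arm(translation=[[0,0.08,0],[0,0,0]], delta_rot=[[0,0,0],[0,0,0]], gripper=[-1,-1])

```text
time: 13.4
ee_pos: [0.593, -0.0764, 0.1088]
eef_rot: [-0.0, 0.118, 0.993, -0.0]
contact_force: [-0.5, -1.1, -0.1]
finger_gap: -0.0004
grip_force: 0.6
```

```bash
python3 st.py; python3 sp.py w8
```

```text
r 0.03964838125864575 ang 338.74517284355613 yaw x 166.4964983041982 z 0.10877925832011891 [-0.5 -1.1 -0.1]
(np.float64(122.6), np.float64(0.974), np.float64(0.1134))
```

Request:
jog_arm(translation=[[0,-0.15,0],[0,0,0]], delta_rot=[[0,0,0],[0,0,0]], gripper=[-1,-1])

```text
time: 13.7
ee_pos: [0.5919, -0.0805, 0.1087]
eef_rot: [-0.0, 0.118, 0.993, -0.0]
contact_force: [0.0, 0.3, 0.4]
finger_gap: -0.0001
grip_force: 0.0
```

```bash
python3 st.py; python3 sp.py w9
```

```text
r 0.04041836573601756 ang 332.7757040177523 yaw x 166.46563023691726 z 0.10871119963500742 [0.  0.3 0.4]
(np.float64(122.5), np.float64(0.97), np.float64(0.1134))
```

It stays where it was left. I'll raise the finger and check the notch against the pin.

Request:
jog_arm(translation=[[0,0,-0.8],[0,0,-1],[0,0,-1],[0,0,-0.6],[0,0,0],[0,0,0]], delta_rot=[[0,0,0],[0,0,0],[0,0,0],[0,0,0],[0,0,0],[0,0,0]], gripper=[-1,-1,-1,-1,-1,-1])

```text
time: 14.5
ee_pos: [0.5917, -0.0802, 0.1931]
eef_rot: [-0.001, 0.118, 0.993, -0.0]
contact_force: [-1.3, -0.0, -1.0]
finger_gap: 0.0003
grip_force: 0.0
```

```bash
python3 st.py; python3 an.py w10 .116; python3 -c "
from sp import *
print(spoke(dict(np.load('w10.npz'))))"
```

```text
r 0.04003381125968194 ang 332.9887205257332 yaw x 166.49016250664496 z 0.1930836727511152 [-1.3 -0.  -1. ]
351 63
0.08 [121, 120, 121, 121, 121, 121, 121, 119, 120, 120, 120, 120, 120, 121, 119, 116, 118, 128, 125, 102, 89, 89, 94, 96, 97, 97, 96, 95, 93, 91, 89, 86, 82, 79, 91, 118, 132, 124, 119, 118, 118, 118, 119, 118, 118, 118, 118]
0.082 [121, 121, 120, 120, 120, 120, 121, 121, 120, 120, 120, 120, 120, 120, 116, 117, 143, 187, 190, 143, 103, 96, 99, 102, 103, 104, 103, 102, 99, 96, 93, 89, 84, 83, 97, 119, 127, 123, 119, 118, 118, 118, 118, 118, 117, 119, 118]
0.084 [120, 120, 121, 120, 120, 120, 121, 121, 120, 119, 119, 120, 119, 118, 116, 123, 164, 205, 198, 151, 107, 99, 101, 104, 106, 107, 106, 104, 100, 96, 93, 88, 84, 88, 124, 167, 156, 129, 118, 117, 118, 117, 117, 116, 118, 117, 117]
0.086 [135, 134, 134, 132, 135, 136, 136, 134, 134, 130, 134, 134, 132, 134, 141, 168, 203, 215, 202, 157, 111, 99, 100, 103, 105, 106, 106, 103, 99, 97, 92, 88, 83, 84, 118, 153, 157, 139, 133, 132, 131, 130, 129, 127, 128, 130, 129]
pin 122.30694374227414 band z 0.11374534362292682
(np.float64(122.5), np.float64(0.986), np.float64(0.1134))
```

The gaps either side of the pin are now about equal, so the notch is aligned. Next I press on the band.

Request:
jog_arm(translation=[[-0.6,0,0],[-0.6,0,0.5],[0,0,0.9],[0,0,0.9],[0,0,0.7],[0,0,0],[0,0,0.1],[0,0,0.1],[0,0,0.1],[0,0,0]], delta_rot=[[0,0,0],[0,0,0],[0,0,0],[0,0,0],[0,0,0],[0,0,0],[0,0,0],[0,0,0],[0,0,0],[0,0,0]], gripper=[-1,-1,-1,-1,-1,-1,-1,-1,-1,-1])

```text
time: 15.8
ee_pos: [0.6216, -0.0873, 0.1116]
eef_rot: [0.0, 0.118, 0.993, -0.0]
contact_force: [0.2, -0.2, 3.1]
finger_gap: 0.0002
grip_force: 1.8
```

```bash
python3 st.py
```

```text
r 0.07026297215008499 ang 338.9329596311462 yaw x 166.48897749538662 z 0.11163458388398997 [ 0.2 -0.2  3.1]
```

Contact is made at about 3 N, so I keep pressing in small steps.

Request:
jog_arm(translation=[[0,0,0.1],[0,0,0.08],[0,0,0.08],[0,0,0]], delta_rot=[[0,0,0],[0,0,0],[0,0,0],[0,0,0]], gripper=[-1,-1,-1,-1])

```text
time: 16.3
ee_pos: [0.6217, -0.0872, 0.1054]
eef_rot: [0.001, 0.118, 0.993, -0.0]
contact_force: [-1.1, 0.4, 9.7]
finger_gap: -0.0002
grip_force: 4.7
```

```bash
python3 st.py
```

```text
r 0.07034502775344564 ang 338.99485451983924 yaw x 166.4862024526308 z 0.10537273082753348 [-1.1  0.4  9.7]
```

Request:
jog_arm(translation=[[0,0,0.08],[0,0,0.08],[0,0,0],[0,0,0]], delta_rot=[[0,0,0],[0,0,0],[0,0,0],[0,0,0]], gripper=[-1,-1,-1,-1])

```text
time: 16.8
ee_pos: [0.622, -0.087, 0.1025]
eef_rot: [0.001, 0.118, 0.993, -0.0]
contact_force: [-6.1, 0.6, 24.7]
finger_gap: 0.0001
grip_force: 11.9
```

```bash
python3 st.py
```

```text
r 0.07057680017147507 ang 339.2789105761065 yaw x 166.4986628860989 z 0.10253663076787028 [-6.1  0.6 24.7]
```

Force rises to 25 N, which suggests it is home. I'll lift clear and check.

Request:
jog_arm(translation=[[0,0,-0.3],[0,0,-0.8],[0,0,-1],[0,0,-1],[0,0,-0.6],[0,0,0],[0,0,0]], delta_rot=[[0,0,0],[0,0,0],[0,0,0],[0,0,0],[0,0,0],[0,0,0],[0,0,0]], gripper=[-1,-1,-1,-1,-1,-1,-1])

```text
time: 17.68
ee_pos: [0.6208, -0.0872, 0.1924]
eef_rot: [-0.001, 0.118, 0.993, -0.0]
contact_force: [-0.8, -0.2, -1.6]
finger_gap: -0.0001
grip_force: 0.0
```

```bash
python3 st.py; python3 - <<'E'
from h import *
s=snapshot('wrist'); np.savez('w11.npz',**s)
cv2.imwrite('pics/w11.png',cv2.resize(s['img'][...,::-1],(796,597),interpolation=cv2.INTER_CUBIC))
C=(.5555,-.0615)
for f in ('w2','w4','w10','w11'):
  s=dict(np.load(f+'.npz'))
  P=world(s,*np.meshgrid(np.arange(512),np.arange(384))).reshape(-1,3); d=P[:,:2]-C; r=np.hypot(*d.T);a=np.degrees(np.arctan2(d[:,1],d[:,0]))%360
  print(f,'platen annulus',np.median(P[(r>.093)&(r<.104)&(P[:,2]<.103),2]).round(4),'band by sector',[np.median(P[(r>.06)&(r<.085)&(abs(a-b)<20)&(P[:,2]<.125),2]).round(4) for b in (20,60,100,150,190,230)],'boss',np.median(P[(r>.011)&(r<.016),2]).round(4),'spindle',np.median(P[r<.006,2]).round(4))
E
```

```text
r 0.06952198066381685 ang 338.74002142287884 yaw x 166.48872368074086 z 0.19240907313973946 [-0.8 -0.2 -1.6]
w2 platen annulus 0.0971 band by sector [np.float64(0.1161), np.float64(0.1161), np.float64(0.1161), np.float64(0.1161), np.float64(0.116), np.float64(0.116)] boss 0.1201 spindle 0.1291
w4 platen annulus 0.0971 band by sector [np.float64(0.1151), np.float64(0.1151), np.float64(0.1151), np.float64(0.1151), np.float64(0.1151), np.float64(0.1151)] boss 0.1191 spindle 0.1291
w10 platen annulus 0.0971 band by sector [np.float64(0.1135), np.float64(0.1135), np.float64(0.1134), np.float64(0.1134), np.float64(0.1134), np.float64(0.1134)] boss 0.1174 spindle 0.1291
w11 platen annulus 0.0971 band by sector [np.float64(0.1071), np.float64(0.1071), np.float64(0.107), np.float64(0.1071), np.float64(0.107), np.float64(0.107)] boss 0.1111 spindle 0.1291
```

View pics/w11.png

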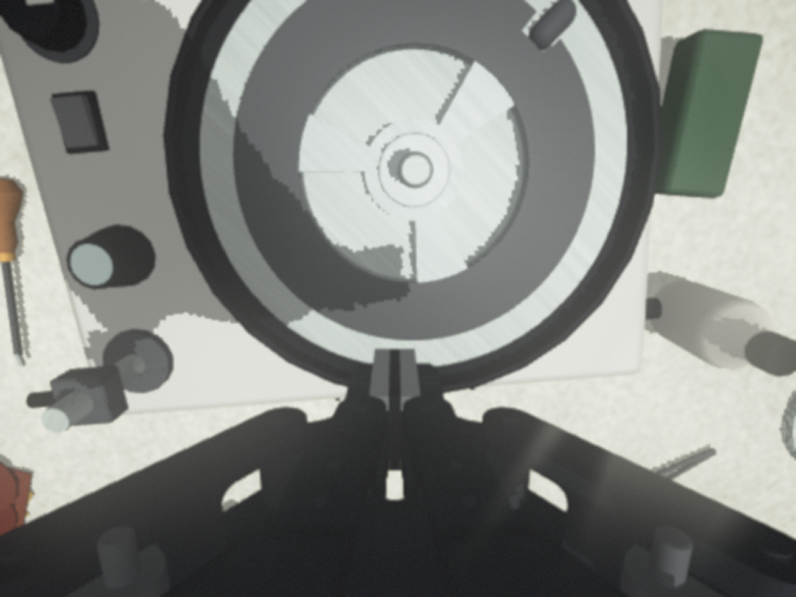

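The pin fills the notch at about (550,25), and the band reads 0.107 m, exactly 10 mm above the platen, so the lap is home. Nothing touches it and the bystanders look undisturbed.

```bash
python3 -c "
from station import *
print(sign_off())"
```

```text
the job is handed in; nothing more can be done
None
```

The lap is turned with its notch over the pin and pressed fully home (top face 10 mm above the platen all round); the job was handed in at about 17.7 s, with no verdict returned.

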